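# Draw a sprung pointer rod to its length mark

## Robot

A 6-joint arm with a two-finger parallel gripper is mounted at the origin on a cart in front of the work surface, level with it; the furniture and walls round the work are solid. World frame = base frame: x ahead of the robot, y to its left, z up, the work surface at z = 0. Lengths are in m, angles in degrees, forces in N, time in s.
With the tool pointing down it reaches from about 0.4 to 0.825 m from the base axis. Payload 7 kg.
Tool frame: the origin (TCP) lies on the front face of the gripper's body, between the roots of the fingers; the fingertips stand 66 mm ahead of it and the grasp point (between the pads) lies 47 mm ahead of it; z points along the fingers, y is the line along which they close (so a half turn about z gives the same grasp; the last joint's range is limited). The gripper opens to 88 mm and grips with 3 to 60 N. Pads are 19 mm wide; open, the fingers measure 130 mm over their backs; the gripper's body (78 mm by 193 mm) begins 47 mm behind the grasp point.
Start: joints at [-60.155, 20.546, 0.682, 0, -70.136, -16.507], TCP at [0.156, -0.657, 0.292] pointing down, gripper open.
Joint ranges: [-176.03, 176.03], [-82.01, 121.73], [-58.28, 71.71], [-173.87, 95.51], [-174.79, -0.11], [-173.66, 173.66]. Speed limits (degrees/s): [136.94, 136.94, 172.46, 180, 180, 180].

## Interface

Orientations are given as [roll, pitch, yaw] about the fixed x, y, z axes, in that order (R = Rz(yaw) Ry(pitch) Rx(roll)).
In Python, from plant import ctrl gives the robot as it stands.
- The arm moves only by the tool send_rows, never from a script. Its argument "deltas" is a list of rows, each a list of 2 entries, a list of its own where there are three numbers: the shift along the tool's x, y, z each as a share of 800 mm, from -1 to 1, then the turn about the tool's z as a share of 90 degrees, from -1 to 1. A call has exactly 5 rows; each row is the pose to reach, as a shift and turn from the pose commanded when the call began, along the tool's axes at that moment; what a row does not reach only later rows make up. A row lasts 1/12 s, in which the tool goes at most 41.7 mm and 7.16 degrees, less where a joint would pass 70% of its speed; a pose out of reach is approached as far as the arm can. A call with a number of a shift or a turn outside -1 to 1 is refused whole. A call with a gripper value outside its range is refused whole. "gripper" is the opening, from 0 (shut) to 1 (fully open), set as the call begins (left out, the last holds). The fingers move at their own pace and stop on an object; the grip force is fixed at half the most. Time passes only in rows, so rows that repeat a pose let the fingers close, or fill a call up. It gives the time, the measured TCP pose, the force, the opening and the grip force at its end, in the units of the state.
- ctrl.get_obs(): the state, without advancing time (a new reading comes with each control period).
- ctrl.snapshot(name): name is "side" or "top"; returns a dict with "color" (400x640x3 uint8, red, green, blue), "vertical_fov" (degrees; the focal length in pixels is half the picture's height over the tangent of half this angle, whatever the lens; pixels are square), "cx", "cy" (the principal point, pixels), "rvec" (rotation vector, rad) and "tvec" (3), from world to camera coordinates, as OpenCV has them. Camera axes: x right, y down, z forward; pixel columns grow to the right and rows downward; lengths in m; the calibration is good to about 2 mm. A picture is of the moment at which its call begins. There is no depth.
- ctrl.close_job(): hands the job in; it is judged then, once.
Trained networks look in a picture, given as the dict that the camera call returned (one of the last four; its "shot" number tells which), for a name from the list of things; names that differ only in an ending like _2 or _b are one class to them, and where a whole thing is asked for, a point or a joint stands for the part that bears it (a point fixed in the world has none). Each returns a list of dicts, best first, with "conf" (0 to 1); they miss things now and then, are a little off and sometimes report something else, mostly with a low value. They report only what shows in the picture. A call takes as long as a camera call. They do not tell look-alikes from the thing itself.
- ctrl.boxes_of(picture, thing): "xy" ([column, row] as shares, 0 to 1, of the picture: columns of its width, rows of its height, amid what is visible of it).
- ctrl.cut_out(picture, thing): "pixels" (400x640 bool, what is visible of it) and "xy" ([column, row] as shares, 0 to 1, of the picture: columns of its width, rows of its height, amid what is visible of it).
The state is a dict: "clock": time; "joint_pos": joint angles; "qvel": joint speeds; "tau": joint torques, N m; "tool_pos": TCP position; "orientation": TCP orientation; "force": force on the tool from outside, world axes, zero at the start; "moment": the same for the moment, N m; "opening": finger opening in m; "gripper_force": force on a finger pad.
Only numpy, scipy, OpenCV 4.12 (cv2) and the standard library are available. Lean on these libraries where they do the work, as an engineer would, in place of code of your own. Each camera call takes 0.05 s, during which the arm holds its last target. There are 200 camera calls.

## Task

Check the spring of the telescoping pointer rod: lay its square barrel into the notches of the two-upright metal holder, with one end collar beyond each upright, and then draw the grip straight out along the rod until the dark ring on the inner rod has just come to the mouth of the barrel. The spring pulls back, so keep hold: finish while still gripping and holding the rod at that mark, with the barrel still lying in the holder. Leave the stamp, the tin and the eraser where they are.

Things in the scene. Friction and masses are not known exactly. Their poses are not given: they have to be found in the camera images.
- barrel_centre (a point): Centre, on the axis, of the pointer's barrel: bare square tube 22x22 mm, 150 mm long with a black square collar (34x34 mm, 12 mm long) at each end, 126 mm of bare tube between them. x runs along the rod towards the grip, z up. Starts loose on the counter, lying on its collars, axis 17 mm up, grip end roughly towards the robot. Whole pointer about 0.15 kg.
- grip_centre (a point): Centre of the grey flat-sided grip at the outer end of the inner rod: 50 mm long (x, along the rod), 20 mm wide (y), 24 mm high (z). It lies 115 mm along +x from the barrel centre when the rod is fully in (15 mm of 12 mm thick inner rod show between barrel and grip) and moves out with the joint. Axes as the barrel's.
- extension (a joint): How far the inner rod is drawn out of the barrel, m: 0 fully in (as it starts), 0.060 when the middle of the dark ring (4 mm wide, round the inner rod, hidden in the barrel till then) is level with the barrel's mouth, 0.085 at the end stop. The inner spring draws it back: about 3 N at the start, 8 N at the mark.
- holder: Fixed holder; origin: centre of its underside, on the counter; x along the line of the notches. Base 110x84x8 mm; uprights 12 mm thick at x = +-42 mm. Notches open upward, 26 mm wide, flared to about 50 at the top (75 mm up), bottom 39 mm up: a seated barrel's axis is 50 mm up. Collars do not pass: pulled, the barrel slides up to 30 mm, then a collar bears on an upright. Either way round is right.
- rubber_stamp: Bystander: wooden rubber stamp standing, 50x25x72 mm; origin at the centre of its underside.
- nib_tin: Bystander: small flat tin, 54x36x14 mm; origin at the centre of its underside.
- eraser: Bystander: eraser in a sleeve, 58x24x14 mm; origin at the centre of its underside.
There are look-alikes about, which are no part of the job. There is more than one size of the holder; the job needs the largest.

How it is judged (in metres and radians):
On the way:
1. the barrel lies in both notches, the inner rod still in (x of barrel_centre in the frame of holder between -0.022 and 0.022 m and y of barrel_centre in the frame of holder between -0.005 and 0.005 m and z of barrel_centre in the frame of holder between 0.045 and 0.055 m and angle between the x axis of barrel_centre and the x axis of holder, either way round below 0.1 rad and value of joint extension below 0.03 m), for 0.2 s.
At the end, for the whole second after the job is handed in: The barrel lies in both notches (axis within 5 mm sideways and in height and 0.1 rad of the holder's line, centre within 22 mm lengthwise) and pulls on the holder with over 3 N; the inner rod is drawn out 54 to 67 mm, dark ring at the barrel's mouth; the fingers still hold the pointer (x of barrel_centre in the frame of holder between -0.022 and 0.022 m and y of barrel_centre in the frame of holder between -0.005 and 0.005 m and z of barrel_centre in the frame of holder between 0.045 and 0.055 m and angle between the x axis of barrel_centre and the x axis of holder, either way round below 0.1 rad and value of joint extension between 0.054 and 0.067 m and contact force between the fingers and pointer above 2 N and contact force between pointer and holder above 3 N); the arm keeps its last pose, push and grip.
It fails at once if a bystander (stamp, tin or eraser) is moved more than 30 mm (distance of any of rubber_stamp, nib_tin, eraser from where it was at the start of the episode above 0.03 m).
It also fails if it takes over 64 s, if anything falls off the work surface, if the arm or the gripper's body presses on something with over 40 N, if the wrist force passes 120 N, or if a joint passes its speed limit or range.

## Working session

There is one attempt and no reset: what is moved stays moved. The work goes in short steps, Python scripts to look and compute and a tool call to move; the robot and the scene stay as the last step left them, time stands still between calls to the robot, and variables do not carry over. Pictures are saved under pics/ and viewed, at most 10 in all, crops included, and the job is handed in when it is done.

Besides the shell and the picture viewer there is one more tool, called after "Request:" as name(argument=value, ...), one argument or row to a line, values as JSON. send_rows: Moves the arm, as the interface text tells. Shift numbers are shares of 800 mm and turn numbers shares of 90 degrees, none past 1 either way. Its arguments: {"type":"object","properties":{"deltas":{"type":"array","items":{"type":"array"}},"gripper":{"type":"number"}},"required":["deltas"]}

```bash
mkdir -p pics
cat > h.py <<'E'
import numpy as np, cv2
from plant import ctrl
def cam(s):
    f=200/np.tan(np.radians(s["vertical_fov"])/2)
    K=np.array([[f,0,s["cx"]],[0,f,s["cy"]],[0,0,1.]])
    R=cv2.Rodrigues(np.array(s["rvec"],float))[0]; t=np.array(s["tvec"],float).ravel()
    return K,R,t
def proj(s,P):
    K,R,t=cam(s); return cv2.projectPoints(np.array(P,float).reshape(-1,1,3),np.array(s["rvec"],float),t,K,None)[0].reshape(-1,2)
def at_z(s,uv,z):
    K,R,t=cam(s); uv=np.array(uv,float).reshape(-1,2)
    d=(R.T@np.linalg.inv(K)@np.c_[uv,np.ones(len(uv))].T).T; c=-R.T@t
    return c+d*((z-c[2])/d[:,2])[:,None]
E
python3 - <<'E'
from h import *
print(ctrl.get_obs())
for n in("top","side"):
    s=ctrl.snapshot(n); K,R,t=cam(s); print(n,s.keys(),K[0,0],K[:2,2],(-R.T@t).round(3))
    cv2.imwrite(f"pics/{n}0.png",s["color"][:,:,::-1])
    for th in("barrel_centre","grip_centre","holder","rubber_stamp","nib_tin","eraser"):
        for d in ctrl.cut_out(s,th):
            if d["conf"]<.2: continue
            uv=np.array(d["xy"])*[640,400]; m=d["pixels"].astype(np.uint8)
            r=cv2.minAreaRect(cv2.findNonZero(m))
            print(n,th,round(d["conf"],2),uv.round(1),m.sum(),at_z(s,uv,0.017).round(3)[0,:2],np.round(r[0],1),np.round(r[1],1),round(r[2],1))
E
```

```text
{'clock': 0.0, 'joint_pos': array([-6.01526366e+01,  2.05926690e+01,  6.35102804e-01, -1.95117964e-02,
       -7.01356873e+01, -1.65069255e+01]), 'qvel': array([ 0.00807004,  0.05284037,  0.09020302,  0.03334725, -0.04220144,
        0.02042625]), 'tau': array([ 1.81842082e-03, -5.82716811e+01,  2.93071175e+01,  6.99735090e+00,
        6.83311999e-03, -1.44059295e-04]), 'tool_pos': array([ 0.15564675, -0.65643285,  0.29122068]), 'orientation': array([ 1.79905378e+02, -8.91235983e-03, -1.66666200e+02]), 'force': array([ 0.12167444, -0.41561113, -0.21367885]), 'moment': array([-0.01989436,  0.03498449,  0.02597008]), 'gripper_force': 0.0, 'opening': 0.08783377655628694}
top dict_keys(['color', 'vertical_fov', 'cx', 'cy', 'rvec', 'tvec', 'shot']) 502.65800750626425 [321.13795109 195.74650514] [0.379 0.161 1.247]
top grip_centre 0.81 [440.5 236.3] 243 [ 0.448 -0.108] [439.1 234.5] [ 9.8 29.3] 5.7
top holder 0.89 [246.3 156.5] 682 [0.662 0.364] [245.7 156.5] [23.3 30.7] 9.0
top holder 0.84 [292.8 192. ] 1505 [0.568 0.249] [292.4 189.8] [46.4 33.7] 85.2
top holder 0.7 [238.  223.9] 636 [0.
[... 545 characters left out ...]
93.4 281.1] 380 [ 0.442 -0.101] [295.8 281.8] [15.5 31.9] 82.4
side holder 0.91 [325.2 190.3] 822 [0.569 0.252] [325.4 183.4] [34.  44.6] 84.6
side holder 0.73 [354.4 171.5] 218 [0.672 0.349] [351. 168.] [22. 22.] 90.0
side holder 0.53 [288.9 174. ] 353 [0.486 0.366] [290.5 169.5] [27. 21.] 0.0
side rubber_stamp 0.61 [293.4 153.8] 196 [0.516 0.505] [293.7 152. ] [13.8 23.3] 14.9
side nib_tin 0.82 [278.5 232.4] 283 [0.429 0.073] [278.5 233. ] [13.9 23.6] 56.3
side nib_tin 0.27 [292.1 151.9] 162 [0.514 0.52 ] [292. 151.] [12. 22.] 0.0
side eraser 0.63 [283.8 254.6] 206 [ 0.432 -0.013] [284.5 252. ] [10.8 21.4] 31.0
side eraser 0.62 [293.7 280.5] 348 [ 0.442 -0.099] [295.  282.5] [15. 30.] 90.0
```

View pics/top0.png

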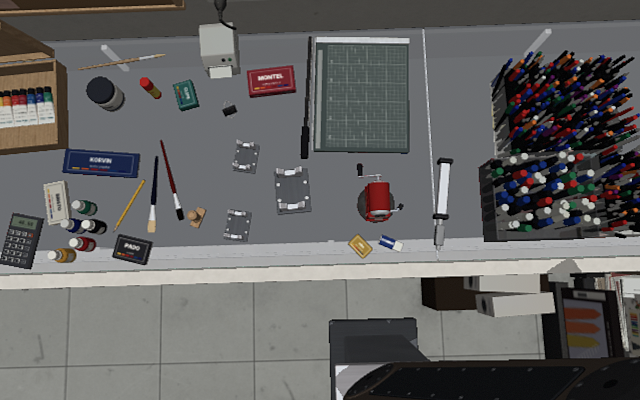

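View pics/side0.png

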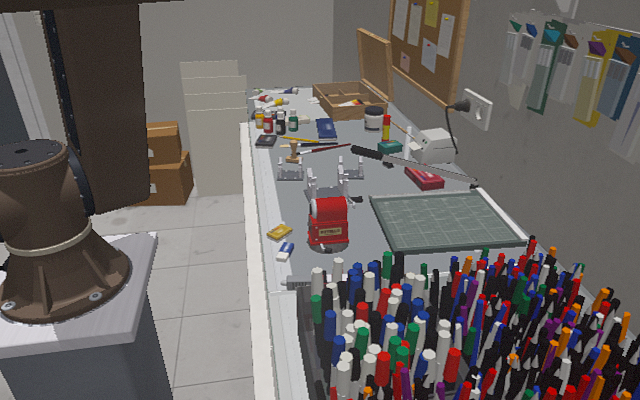

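Three holders show in the top view: (245,156), (238,224) and (293,190). The last is clearly the largest (46 x 34 px against about 30 x 23), so it is the one wanted. The pointer is the white barrel with black collars at (445,160)–(440,222), with its grey grip at (439,235). I'll confirm this in a crop and check the clearance to the pen rack and the sharpener.

Run:
```python
from h import *
t=cv2.imread("pics/top0.png"); s=cv2.imread("pics/side0.png")
z=lambda im,f:cv2.resize(im,None,fx=f,fy=f,interpolation=cv2.INTER_CUBIC)
a=z(t[130:270,350:525],4) # 700x560
cv2.imwrite("pics/c1.png",a)
b=np.hstack([z(t[130:250,215:325],3.6),z(s[150:330,230:340],2.4)[:432]])
cv2.imwrite("pics/c2.png",b); print(a.shape,b.shape)
```

```text
(560, 700, 3) (432, 660, 3)
```

View pics/c1.png

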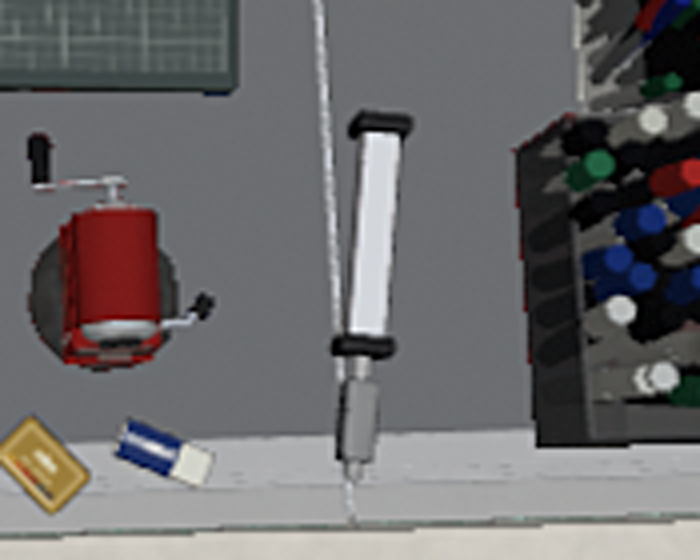

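View pics/c2.png

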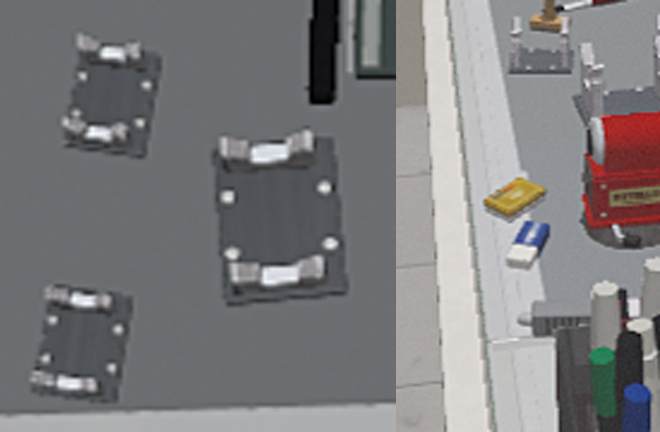

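The crops show the following:
- **Pointer:** far collar at px (445,161), near collar at (440.8,216.5), grip at (439.5,235).
- **Holder:** the large one has its screws centred at (292.4,191.2) and its uprights at (289.7,171) and (292.8,206).
- **Clearance:** the pen rack and the sharpener crank stand close beside the barrel, so I will take the grey grip itself.

Run:
```python
from h import *
s=ctrl.snapshot("top")
o=lambda p:np.array(p)/4+[350,130]; q=lambda p:np.array(p)/3.6+[215,130]
P=at_z(s,[o((380,125)),o((363,346))],.030); G=at_z(s,o((358,420)),.027)[0]
print("collars",P.round(4),"grip",G.round(4),"axis yaw",np.degrees(np.arctan2(*(P[1]-P[0])[1::-1])))
print("grip from barrel",(P.mean(0)+ .115*(P[1]-P[0])/np.linalg.norm(P[1]-P[0])).round(4))
S=at_z(s,[q(p) for p in((228,197),(324,187),(232,254),(330,243))],.010); print("holder screws",S[:,:2].round(4),S.mean(0).round(4))
U=at_z(s,[q((270,146)),q((280,270))],.072); print("uprights",U[:,:2].round(4),U.mean(0).round(4),np.degrees(np.arctan2(*(U[1]-U[0])[1::-1])))
for d in(S[2]-S[0],S[3]-S[1],(S[0]-S[1])[[1,0,2]]*[1,-1,1]): print(np.degrees(np.arctan2(d[1],d[0])))
b=ctrl.snapshot("side"); print("side px of holder centre",proj(b,[S.mean(0)]),"grip",proj(b,[G]))
ob=ctrl.get_obs();print(ob["tool_pos"],ob["orientation"])
```

```text
collars [[ 0.6309 -0.1277  0.03  ]
 [ 0.4949 -0.1088  0.03  ]] grip [ 0.4505 -0.1036  0.027 ] axis yaw 172.07201413582484
grip from barrel [ 0.449  -0.1024  0.03  ]
holder screws [[0.5889 0.2856]
 [0.5938 0.2188]
 [0.5489 0.2835]
 [0.5544 0.2156]] [0.5715 0.2509 0.01  ]
uprights [[0.6117 0.251 ]
 [0.5288 0.2461]] [0.5702 0.2485 0.072 ] -176.6102071947392
-176.98934244386058
-175.3570361061442
4.194784803918616
side px of holder centre [[326.0282498  192.76498283]] grip [[298.07609179 277.3490371 ]]
[ 0.15573704 -0.65677602  0.29217775] [-1.79997476e+02  2.00669017e-03 -1.66661391e+02]
```

Request:
send_rows(
  deltas=[
    [[-0.02, 0.023, 0], 0],
    [[-0.05, 0.057, 0], 0],
    [[-0.08, 0.091, 0], 0],
    [[-0.11, 0.125, 0], 0],
    [[-0.14, 0.16, 0], 0],
  ],
  gripper=1,
)

```text
clock: 1.22
tool_pos: [0.2355, -0.5051, 0.2921]
orientation: [-180.0, 0.0, -166.7]
force: [1.5, -0.3, 0.5]
opening: 0.0874
gripper_force: 0.0
```

Request:
send_rows(
  deltas=[
    [[-0.03, 0.034, 0], 0],
    [[-0.06, 0.068, 0], 0],
    [[-0.09, 0.102, 0], 0],
    [[-0.12, 0.137, 0], 0],
    [[-0.15, 0.171, 0], 0],
  ],
)

```text
clock: 1.63
tool_pos: [0.3207, -0.344, 0.2925]
orientation: [-180.0, 0.0, -166.7]
force: [1.3, -0.6, 0.2]
opening: 0.0878
gripper_force: 0.0
```

Request:
send_rows(
  deltas=[
    [[-0.03, 0.034, 0], 0],
    [[-0.06, 0.068, 0], 0],
    [[-0.09, 0.102, 0], 0],
    [[-0.12, 0.137, 0], 0],
    [[-0.15, 0.171, 0], 0],
  ],
)

```text
clock: 2.05
tool_pos: [0.406, -0.1831, 0.2927]
orientation: [-180.0, 0.1, -166.7]
force: [0.9, -1.1, 0.2]
opening: 0.0875
gripper_force: 0.0
```

Request:
send_rows(
  deltas=[
    [[-0.03, 0.034, 0], 0.06],
    [[-0.055, 0.062, 0], 0.12],
    [[-0.07, 0.08, 0], 0.18],
    [[-0.077, 0.087, 0], 0.236],
    [[-0.077, 0.087, 0], 0.236],
  ],
)

```text
clock: 2.47
tool_pos: [0.4503, -0.1013, 0.2923]
orientation: [180.0, 0.0, 172.0]
force: [0.4, 0.3, -0.3]
opening: 0.0871
gripper_force: 0.0
```

```bash
cat > mv.py <<'E'
import sys
from h import *
# usage: mv.py x y z yaw -> shares in tool axes
ob=ctrl.get_obs(); r=np.radians(ob["orientation"])
from scipy.spatial.transform import Rotation as Ro
R=Ro.from_euler("xyz",ob["orientation"],degrees=True).as_matrix()
g=np.array([float(v) for v in sys.argv[1:5]])
d=R.T@(g[:3]-ob["tool_pos"]); dy=(ob["orientation"][2]-g[3]+90)%180-90
print("t",ob["clock"],"pos",ob["tool_pos"].round(4),"rpy",ob["orientation"].round(2),"q",ob["joint_pos"].round(0),"F",ob["force"].round(1),"open",round(ob["opening"],4),round(ob["gripper_force"],1))
print("shares",(d/.8).round(4),"turn",round(dy/90,4))
E
python3 mv.py .4497 -.103 .15 172.1
```

```text
t 2.4667 pos [ 0.4503 -0.1013  0.2923] rpy [1.7999e+02 2.0000e-02 1.7199e+02] q [  12.   -0.  -25.   -0.  -65. -110.] F [ 0.4  0.3 -0.3] open 0.0871 0.0
shares [ 0.0005 -0.0022  0.1778] turn -0.0012
```

Request:
send_rows(
  deltas=[
    [[0, -0.002, 0.03], 0],
    [[0, -0.002, 0.08], 0],
    [[0, -0.002, 0.12], 0],
    [[0, -0.002, 0.16], 0],
    [[0, -0.002, 0.19], 0],
  ],
)

```text
clock: 2.88
tool_pos: [0.4479, -0.1052, 0.1382]
orientation: [-180.0, -0.1, 172.2]
force: [0.4, 0.4, -0.2]
opening: 0.0876
gripper_force: 0.0
```

```bash
python3 - <<'E'
from h import *
s=ctrl.snapshot("top"); b=ctrl.snapshot("side")
z=lambda im,f:cv2.resize(im[:,:,::-1],None,fx=f,fy=f,interpolation=cv2.INTER_CUBIC)
cv2.imwrite("pics/c3.png",np.hstack([z(s["color"][140:270,370:510],2.8)[:364],z(b["color"][200:330,220:360],2.8)]))
E
python3 mv.py .4497 -.103 .069 172.1
```

```text
t 2.9833 pos [ 0.4465 -0.1053  0.1371] rpy [-179.9    -0.39  172.16] q [  11.   10.  -37.   -0.  -43. -109.] F [-0.3 -0.1 -0.6] open 0.0876 0.0
shares [-0.0041  0.0036  0.0851] turn 0.0006
```

View pics/c3.png

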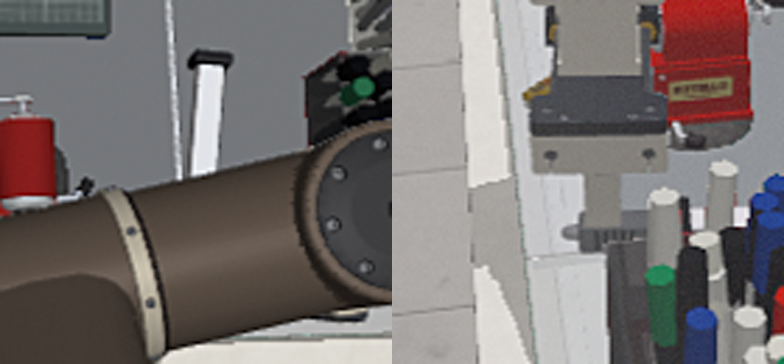

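The side view shows the open fingers straddling the grey grip, clear of the rack corner. I'll go down slowly and watch the force.

Request:
send_rows(
  deltas=[
    [[-0.003, 0.003, 0.015], 0],
    [[-0.003, 0.003, 0.03], 0],
    [[-0.003, 0.003, 0.045], 0],
    [[-0.003, 0.003, 0.06], 0],
    [[-0.003, 0.003, 0.07], 0],
  ],
)

```text
clock: 3.4
tool_pos: [0.4527, -0.1027, 0.085]
orientation: [180.0, 0.1, 172.2]
force: [0.0, 0.3, 0.1]
opening: 0.0875
gripper_force: 0.0
```

```bash
python3 mv.py .4497 -.103 .069 172.1
```

```text
t 3.4 pos [ 0.4527 -0.1027  0.085 ] rpy [1.7998e+02 9.0000e-02 1.7219e+02] q [  12.   15.  -40.    0.  -34. -109.] F [0.  0.3 0.1] open 0.0875 0.0
shares [ 0.0036 -0.0009  0.02  ] turn 0.001
```

Request:
send_rows(
  deltas=[
    [[0.003, 0, 0.008], 0],
    [[0.003, 0, 0.014], 0],
    [[0.003, 0, 0.018], 0],
    [[0.003, 0, 0.018], 0],
    [[0.003, 0, 0.018], 0],
  ],
)

```text
clock: 3.82
tool_pos: [0.4498, -0.1021, 0.0701]
orientation: [180.0, 0.0, 172.1]
force: [0.0, -0.1, 0.7]
opening: 0.0875
gripper_force: 0.0
```

Request:
send_rows(
  deltas=[
    [[0, 0, 0], 0],
    [[0, 0, 0], 0],
    [[0, 0, 0], 0],
    [[0, 0, 0], 0],
    [[0, 0, 0], 0],
  ],
  gripper=0,
)

```text
clock: 4.23
tool_pos: [0.4496, -0.102, 0.0699]
orientation: [180.0, 0.0, 172.1]
force: [-0.2, 0.4, 0.1]
opening: 0.0596
gripper_force: 0.0
```

Request:
send_rows(
  deltas=[
    [[0, 0, 0], 0],
    [[0, 0, 0], 0],
    [[0, 0, 0], 0],
    [[0, 0, 0], 0],
    [[0, 0, 0], 0],
  ],
)

```text
clock: 4.65
tool_pos: [0.4496, -0.1021, 0.0698]
orientation: [180.0, 0.0, 172.1]
force: [0.2, 0.1, 0.2]
opening: 0.0265
gripper_force: 0.0
```

Request:
send_rows(
  deltas=[
    [[0, 0, 0], 0],
    [[0, 0, 0], 0],
    [[0, 0, 0], 0],
    [[0, 0, 0], 0],
    [[0, 0, 0], 0],
  ],
)

```text
clock: 5.07
tool_pos: [0.4495, -0.1021, 0.0697]
orientation: [-180.0, -0.0, 172.1]
force: [-0.4, -0.1, -0.6]
opening: 0.0199
gripper_force: 30.0
```

Request:
send_rows(
  deltas=[
    [[0, 0, -0.01], 0],
    [[0, 0, -0.03], 0],
    [[0, 0, -0.05], 0],
    [[0, 0, -0.075], 0],
    [[0, 0, -0.1], 0],
  ],
)

```text
clock: 5.48
tool_pos: [0.4489, -0.1021, 0.1508]
orientation: [-180.0, -0.1, 172.1]
force: [0.4, 0.4, -1.7]
opening: 0.0199
gripper_force: 30.0
```

Request:
send_rows(
  deltas=[
    [[0, 0, -0.03], 0],
    [[0, 0, -0.06], 0],
    [[0, 0, -0.09], 0],
    [[0, 0, -0.12], 0],
    [[0, 0, -0.14], 0],
  ],
)

```text
clock: 5.9
tool_pos: [0.4495, -0.1021, 0.2646]
orientation: [180.0, 0.1, 172.1]
force: [1.8, 0.1, -1.3]
opening: 0.02
gripper_force: 30.0
```

```bash
python3 - <<'E'
from h import *
s=ctrl.snapshot("top"); b=ctrl.snapshot("side")
z=lambda im,f:cv2.resize(im[:,:,::-1],None,fx=f,fy=f,interpolation=cv2.INTER_CUBIC)
cv2.imwrite("pics/c4.png",np.hstack([z(s["color"][120:290,360:530],2.3),z(b["color"][120:290,240:410],2.3)]))
E
python3 mv.py .4497 -.103 .26 172.1
```

```text
t 6.0 pos [ 0.4505 -0.102   0.2651] rpy [179.93   0.3  172.12] q [  12.    1.  -28.    0.  -61. -110.] F [-0.   0.5 -1.5] open 0.0198 30.0
shares [ 0.0009 -0.0013  0.0063] turn 0.0002
```

View pics/c4.png

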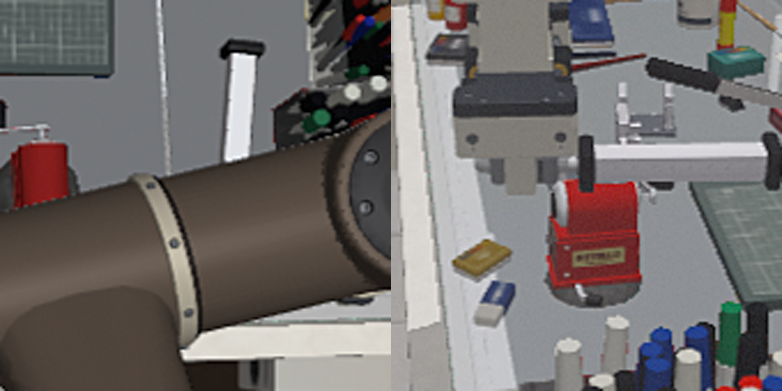

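The pointer is held level: in the side view the collars are at rows ~190, columns 325 and 406. I'll triangulate the far collar to check the rod's yaw, then work out the move to the holder.

```bash
python3 - <<'E'
from h import *
s=ctrl.snapshot("top"); b=ctrl.snapshot("side")
ob=ctrl.get_obs(); T=ob["tool_pos"]; 
for zz in(.205,.212,.219,.229): print(zz,at_z(s,[242/2.3+360,47/2.3+120],zz).round(4))
u=np.array([np.cos(np.radians(172.1)),np.sin(np.radians(172.1)),0])
g=T-[0,0,.053]
far=g-u*(.115+.069); near=g-u*(.115-.069); up=np.array([0,0,.017])
print("pred far",far,"top px of far top",proj(s,[far+up]),"obs 465.2 140.4")
print("side px near/far",proj(b,[near,far]).round(1),"obs (325.2,190.4) (405.7,190.4)")
# holder check in side view: upright horns
c=np.array([.571,.250,0]); h=np.radians(-176.3); hx=np.array([np.cos(h),np.sin(h),0]); hy=np.array([-hx[1],hx[0],0])
pts=[c+a*.042*hx+e*.030*hy+[0,0,.075] for a in(1,-1) for e in(1,-1)]
print("side horn px",proj(b,pts).round(1)); print("top horn px",proj(s,pts).round(1))
E
python3 mv.py .4562 .2426 .265 -176.3
```

```text
0.205 [[ 0.6381 -0.1316  0.205 ]]
0.212 [[ 0.6364 -0.1296  0.212 ]]
0.219 [[ 0.6346 -0.1277  0.219 ]]
0.229 [[ 0.6321 -0.1249  0.229 ]]
pred far [ 0.63129898 -0.12727118  0.20887966] top px of far top [[466.01762322 141.17400819]] obs 465.2 140.4
side px near/far [[321.4 192.9]
 [401.4 191.6]] obs (325.2,190.4) (405.7,190.4)
side horn px [[312.8 177.5]
 [307.6 167.5]
 [345.1 174. ]
 [338.7 164.3]]
top horn px [[304.9 203.5]
 [279.5 206. ]
 [301.7 168.6]
 [276.6 171. ]]
t 6.1 pos [ 0.449  -0.102   0.2619] rpy [1.7996e+02 2.0000e-02 1.7208e+02] q [  12.    1.  -28.   -0.  -61. -110.] F [-0.5  0.3 -3.3] open 0.0193 30.0
shares [ 0.0505  0.4279 -0.0036] turn -0.1291
```

Request:
send_rows(
  deltas=[
    [[0, 0.02, -0.01], 0],
    [[0, 0.05, -0.02], 0],
    [[0, 0.08, -0.03], 0],
    [[0, 0.115, -0.03], 0],
    [[0, 0.15, -0.03], 0],
  ],
)

```text
clock: 6.52
tool_pos: [0.4654, 0.0177, 0.2849]
orientation: [-180.0, -0.1, 172.0]
force: [0.3, -0.5, -2.6]
opening: 0.02
gripper_force: 30.0
```

Request:
send_rows(
  deltas=[
    [[0, 0.035, 0], 0],
    [[0, 0.07, 0], 0],
    [[0, 0.105, 0], 0],
    [[0, 0.14, 0], 0],
    [[0, 0.17, 0], 0],
  ],
)

```text
clock: 6.93
tool_pos: [0.4841, 0.1529, 0.2842]
orientation: [-179.9, -0.1, 172.1]
force: [0.6, -0.7, -1.0]
opening: 0.02
gripper_force: 30.0
```

Request:
send_rows(
  deltas=[
    [[0.01, 0.02, 0], -0.03],
    [[0.02, 0.04, 0], -0.06],
    [[0.03, 0.06, 0], -0.09],
    [[0.04, 0.08, 0], -0.12],
    [[0.05, 0.1, 0], -0.129],
  ],
)

```text
clock: 7.35
tool_pos: [0.4551, 0.2366, 0.2841]
orientation: [-179.9, -0.1, -176.1]
force: [0.4, -0.6, -1.3]
opening: 0.02
gripper_force: 30.0
```

```bash
python3 mv.py .4522 .2416 .19 -176.3
```

```text
t 7.35 pos [0.4551 0.2366 0.2841] rpy [-1.7990e+02 -1.5000e-01 -1.7614e+02] q [  49.    6.  -20.   -0.  -65. -136.] F [ 0.4 -0.6 -1.3] open 0.02 30.0
shares [0.0029 0.0067 0.1176] turn 0.0018
```

Request:
send_rows(
  deltas=[
    [[0.002, 0.005, 0.03], 0],
    [[0.002, 0.005, 0.07], 0],
    [[0.002, 0.005, 0.105], 0],
    [[0.002, 0.005, 0.135], 0],
    [[0.002, 0.005, 0.155], 0],
  ],
)

```text
clock: 7.77
tool_pos: [0.4525, 0.2386, 0.1579]
orientation: [-179.8, -0.3, -176.3]
force: [0.5, 0.1, -1.6]
opening: 0.0195
gripper_force: 30.0
```

Request:
send_rows(
  deltas=[
    [[0, 0, 0], 0],
    [[0, 0, 0], 0],
    [[0, 0, 0], 0],
    [[0, 0, 0], 0],
    [[0, 0, 0], 0],
  ],
)

```text
clock: 8.18
tool_pos: [0.4547, 0.2405, 0.1629]
orientation: [179.9, 0.1, -176.3]
force: [-0.0, 0.9, -2.3]
opening: 0.0199
gripper_force: 30.0
```

```bash
python3 mv.py .4522 .2416 .103 -176.3
python3 - <<'E'
from h import *
s=ctrl.snapshot("top"); b=ctrl.snapshot("side")
z=lambda im,f:cv2.resize(im[:,:,::-1],None,fx=f,fy=f,interpolation=cv2.INTER_CUBIC)
cv2.imwrite("pics/c5.png",np.hstack([z(s["color"][120:240,240:350],3.6),z(b["color"][110:230,270:380],3.6)]))
E
```

```text
t 8.1833 pos [0.4547 0.2405 0.1629] rpy [ 1.7992e+02  9.0000e-02 -1.7629e+02] q [  50.   13.  -29.    0.  -48. -136.] F [-0.   0.9 -2.3] open 0.0199 30.0
shares [0.0031 0.0014 0.0749] turn 0.0001
```

View pics/c5.png

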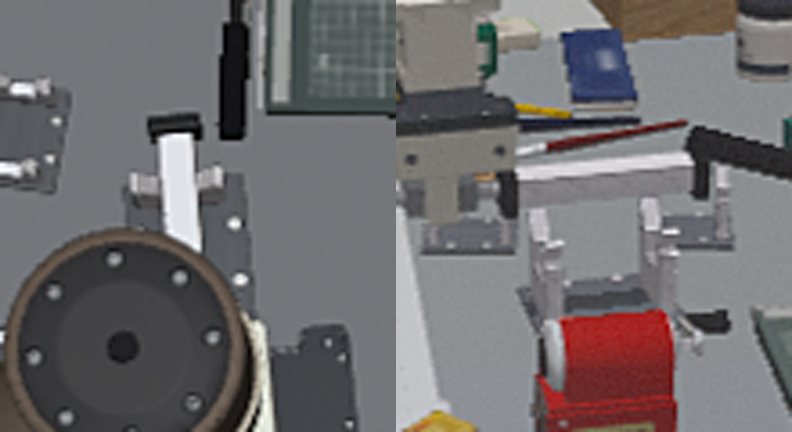

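The barrel hangs over the holder. In the crop the far collar (175,128) is beyond the far upright, whose horns are at (145,183) and (210,183). The cutter handle is just to the right of the collar. I'll measure the sideways error numerically.

Run:
```python
from h import *
im=cv2.imread("pics/c5.png")[:,:396]; g=im.mean(2)
for r in (150,160,170,184,200,220): print(r,"white cols",[ (a[0],a[-1]) for a in np.split(w:=np.where(g[r]>175)[0],np.where(np.diff(w)>1)[0]+1) if len(a)>3], "bright>115",[ (a[0],a[-1]) for a in np.split(w:=np.where(g[r]>115)[0],np.where(np.diff(w)>1)[0]+1) if len(a)>3])
s=ctrl.snapshot("top"); q=lambda p:np.array(p)/3.6+[240,120]
ob=ctrl.get_obs(); zt=ob["tool_pos"][2]-.053+.011
h=np.radians(-176.3); u=np.array([np.cos(h),np.sin(h),0])
print("pred barrel axis at 80,140,170 from grip",[(ob["tool_pos"]-u*d)[:2].round(4) for d in(.08,.14,.17)])
for p in((176.5,150),(178.5,170),(182,200),(184,220)): print(p,at_z(s,q(p),zt).round(4))
for p in((144,175),(211,172),(177.5,173)): print("horn",at_z(s,q(p),.075).round(4))
print("tool",ob["tool_pos"])
```

```text
File "<stdin>", line 3
SyntaxError: assignment expression cannot be used in a comprehension iterable expression
```

Run:
```python
from h import *
s=ctrl.snapshot("top"); g=s["color"].astype(float).mean(2)
ob=ctrl.get_obs(); zt=ob["tool_pos"][2]-.053+.011
def runs(r,th):
    w=np.where(g[r,265:310]>th)[0]+265
    return [(int(a[0]),int(a[-1])) for a in np.split(w,np.where(np.diff(w)>1)[0]+1) if len(a)>1]
for r in range(158,190,3): print(r,runs(r,175),runs(r,120))
h=np.radians(-176.3); u=np.array([np.cos(h),np.sin(h),0])
P=[ob["tool_pos"]-u*d+[0,0,-.042] for d in(.07,.12,.17)]
print("pred axis px",proj(s,P).round(1),[p[:2].round(4) for p in P],"z",zt)
print("seated axis pred px z .061",proj(s,[p*[1,1,0]+[0,0,.061] for p in P]).round(1))
c=np.array([.570,.249,.072]); print("holder uprights pred px",proj(s,[c+.042*u,c-.042*u]).round(1))
```

```text
158 [(284, 292)] [(284, 293)]
161 [(285, 293)] [(284, 293)]
164 [(285, 293)] [(284, 293)]
167 [(285, 293), (299, 301)] [(284, 293), (296, 301), (303, 306)]
170 [(285, 294)] [(276, 283), (285, 301)]
173 [(286, 294)] [(277, 283), (285, 294)]
176 [(286, 294)] [(285, 294)]
179 [(286, 294)] [(285, 294)]
182 [(286, 294), (304, 306)] [(268, 273), (286, 295), (303, 306)]
185 [(288, 295)] [(287, 295)]
188 [(293, 295)] [(292, 295)]
pred axis px [[291.8 204.3]
 [289.9 182.6]
 [288.1 161.2]] [array([0.5243, 0.2448]), array([0.5742, 0.2481]), array([0.6241, 0.2513])] z 0.12051590608538097
seated axis pred px z .061 [[293.7 207.4]
 [291.9 186.8]
 [290.1 166.4]]
holder uprights pred px [[292.7 205.3]
 [289.7 170.5]]
```

The far end sits about 5 mm too far towards -y and the near end about 3 mm. I'll correct with a 1.3° turn, a 1.6 mm shift and 5 mm towards the robot, then lower it.

Request:
send_rows(
  deltas=[
    [[0.003, 0.001, 0], -0.007],
    [[0.007, 0.002, 0], -0.015],
    [[0.007, 0.002, 0.012], -0.015],
    [[0.007, 0.002, 0.024], -0.015],
    [[0.007, 0.002, 0.034], -0.015],
  ],
)

```text
clock: 8.75
tool_pos: [0.4482, 0.2411, 0.1333]
orientation: [-180.0, -0.0, -174.9]
force: [-0.7, 0.7, -2.7]
opening: 0.0197
gripper_force: 30.0
```

Request:
send_rows(
  deltas=[
    [[0, 0, 0.008], 0],
    [[0, 0, 0.016], 0],
    [[0, 0, 0.024], 0],
    [[0, 0, 0.03], 0],
    [[0, 0, 0.03], 0],
  ],
)

```text
clock: 9.17
tool_pos: [0.4482, 0.2409, 0.1093]
orientation: [-179.9, -0.1, -175.0]
force: [0.3, -0.5, -1.3]
opening: 0.0199
gripper_force: 30.0
```

```bash
python3 mv.py .449 .2430 .103 -175
python3 - <<'E'
from h import *
s=ctrl.snapshot("top"); g=s["color"].astype(float).mean(2)
for r in range(158,190,4):
    w=np.where(g[r,265:312]>120)[0]+265
    print(r,[(int(a[0]),int(a[-1])) for a in np.split(w,np.where(np.diff(w)>1)[0]+1) if len(a)>1])
E
```

```text
t 9.1667 pos [0.4482 0.2409 0.1093] rpy [-1.7993e+02 -8.0000e-02 -1.7496e+02] q [  50.   17.  -33.   -0.  -40. -135.] F [ 0.3 -0.5 -1.3] open 0.0199 30.0
shares [-0.0012  0.0025  0.0079] turn 0.0005
158 [(286, 294)]
162 []
166 [(284, 293), (299, 301)]
170 [(276, 301)]
174 [(285, 293)]
178 [(285, 294)]
182 [(286, 294), (303, 306)]
186 [(277, 278), (286, 295)]
```

Request:
send_rows(
  deltas=[
    [[0, 0, 0.003], 0],
    [[0, 0, 0.006], 0],
    [[0, 0, 0.008], 0],
    [[0, 0, 0.009], 0],
    [[0, 0, 0.009], 0],
  ],
)

```text
clock: 9.63
tool_pos: [0.4486, 0.2414, 0.1034]
orientation: [180.0, 0.0, -174.9]
force: [-1.5, 0.0, -0.3]
opening: 0.0196
gripper_force: 30.0
```

Request:
send_rows(
  deltas=[
    [[0, 0, 0], 0],
    [[0, 0, 0], 0],
    [[0, 0, 0], 0],
    [[0, 0, 0], 0],
    [[0, 0, 0], 0],
  ],
)

```text
clock: 10.05
tool_pos: [0.4486, 0.2414, 0.1034]
orientation: [180.0, 0.0, -174.9]
force: [0.9, -0.8, -1.7]
opening: 0.0198
gripper_force: 30.0
```

```bash
python3 mv.py .449 .2430 .103 -175
python3 - <<'E'
from h import *
s=ctrl.snapshot("top"); b=ctrl.snapshot("side"); z=lambda im,f:cv2.resize(im[:,:,::-1],None,fx=f,fy=f,interpolation=cv2.INTER_CUBIC)
cv2.imwrite("pics/c6.png",np.hstack([z(s["color"][130:230,250:330],4.9),z(b["color"][130:230,285:365],4.9)]))
E
```

```text
t 10.05 pos [0.4486 0.2414 0.1034] rpy [ 1.8000e+02  1.0000e-02 -1.7494e+02] q [  50.   17.  -33.    0.  -39. -135.] F [ 0.9 -0.8 -1.7] open 0.0198 30.0
shares [-0.0007  0.002   0.0005] turn 0.0007
```

View pics/c6.png

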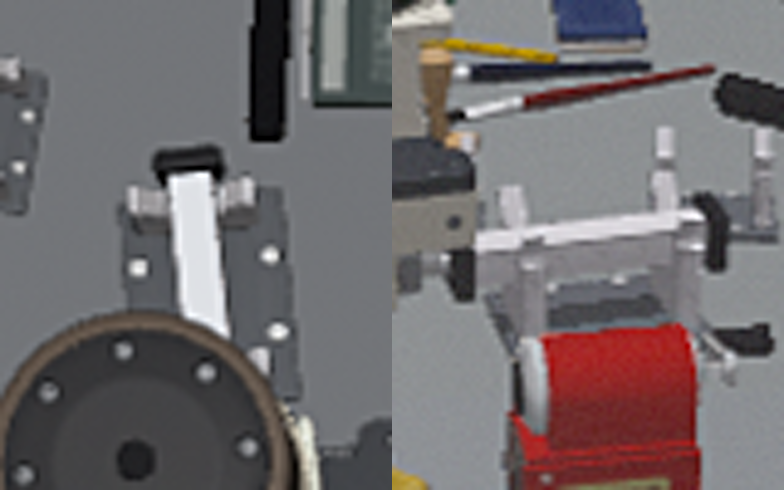

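The barrel lies in both notches: in the side crop the collars are at (460,272) and (712,230), outside the uprights. In the top crop the far collar is beyond the far upright. I'll seat it lightly, then begin the pull while watching the force.

Request:
send_rows(
  deltas=[
    [[0, 0, 0.001], 0],
    [[0, 0, 0.002], 0],
    [[0, 0, 0.002], 0],
    [[0, 0, 0.002], 0],
    [[0, 0, 0.002], 0],
  ],
)

```text
clock: 10.57
tool_pos: [0.4486, 0.2414, 0.1021]
orientation: [180.0, 0.0, -174.9]
force: [-2.4, -0.2, 5.1]
opening: 0.0196
gripper_force: 30.0
```

Request:
send_rows(
  deltas=[
    [[0.002, 0, 0], 0],
    [[0.004, 0, 0], 0],
    [[0.005, 0, 0], 0],
    [[0.005, 0, 0], 0],
    [[0.005, 0, 0], 0],
  ],
)

```text
clock: 10.98
tool_pos: [0.445, 0.2415, 0.1021]
orientation: [179.9, 0.1, -174.9]
force: [3.0, 1.7, 3.0]
opening: 0.0199
gripper_force: 30.0
```

Request:
send_rows(
  deltas=[
    [[0.002, 0, 0], 0],
    [[0.004, 0, 0], 0],
    [[0.005, 0, 0], 0],
    [[0.005, 0, 0], 0],
    [[0.005, 0, 0], 0],
  ],
)

```text
clock: 11.4
tool_pos: [0.4407, 0.2409, 0.1019]
orientation: [180.0, 0.0, -174.9]
force: [2.7, 1.7, 5.1]
opening: 0.0198
gripper_force: 30.0
```

Request:
send_rows(
  deltas=[
    [[0.002, 0, 0], 0],
    [[0.004, 0, 0], 0],
    [[0.005, 0, 0], 0],
    [[0.005, 0, 0], 0],
    [[0.005, 0, 0], 0],
  ],
)

```text
clock: 11.82
tool_pos: [0.4366, 0.2404, 0.1018]
orientation: [180.0, 0.0, -174.9]
force: [2.4, 2.3, 5.0]
opening: 0.02
gripper_force: 30.0
```

Request:
send_rows(
  deltas=[
    [[0.002, 0, 0], 0],
    [[0.004, 0, 0], 0],
    [[0.005, 0, 0], 0],
    [[0.005, 0, 0], 0],
    [[0.005, 0, 0], 0],
  ],
)

```text
clock: 12.23
tool_pos: [0.4325, 0.2398, 0.1018]
orientation: [-180.0, -0.0, -174.9]
force: [2.5, 1.3, 3.6]
opening: 0.0198
gripper_force: 30.0
```

Request:
send_rows(
  deltas=[
    [[0.002, 0, 0], 0],
    [[0.004, 0, 0], 0],
    [[0.005, 0, 0], 0],
    [[0.005, 0, 0], 0],
    [[0.005, 0, 0], 0],
  ],
)

```text
clock: 12.65
tool_pos: [0.4285, 0.2395, 0.1017]
orientation: [-180.0, -0.0, -174.9]
force: [4.3, 0.2, 3.8]
opening: 0.0198
gripper_force: 30.0
```

Request:
send_rows(
  deltas=[
    [[0.004, 0, 0], 0],
    [[0.008, 0, 0], 0],
    [[0.012, 0, 0], 0],
    [[0.016, 0, 0], 0],
    [[0.02, 0, 0], 0],
  ],
)

```text
clock: 13.07
tool_pos: [0.4125, 0.2382, 0.1017]
orientation: [180.0, 0.0, -174.9]
force: [6.4, 0.7, 2.2]
opening: 0.0194
gripper_force: 30.0
```

Request:
send_rows(
  deltas=[
    [[0.004, 0, 0], 0],
    [[0.008, 0, 0], 0],
    [[0.012, 0, 0], 0],
    [[0.015, 0, 0], 0],
    [[0.015, 0, 0], 0],
  ],
)

```text
clock: 13.48
tool_pos: [0.4004, 0.2371, 0.1017]
orientation: [180.0, 0.0, -174.9]
force: [5.7, 0.2, 0.8]
opening: 0.0198
gripper_force: 30.0
```

```bash
cat > look.py <<'E'
import sys
from h import *
F=[];
for i in range(4):
    b=ctrl.snapshot("side"); F.append(ctrl.get_obs()["force"])
s=ctrl.snapshot("top"); ob=ctrl.get_obs()
print("t",ob["clock"],ob["tool_pos"].round(4),ob["orientation"].round(1),"F",np.mean(F,0).round(2),ob["gripper_force"])
z=lambda im,f:cv2.resize(im[:,:,::-1],None,fx=f,fy=f,interpolation=cv2.INTER_CUBIC)
cv2.imwrite(sys.argv[1],np.hstack([z(s["color"][140:240,265:325],5),z(b["color"][155:225,255:355],5)[:350]]) if 0 else np.vstack([z(b["color"][155:215,235:355],6.5)[:390],np.hstack([z(s["color"][140:190,265:325],4)[:200],np.zeros((200,540,3),np.uint8)])]))
np.save("side.npy",b["color"]); 
# predicted side px of holder-line points
h=np.radians(-175.5);u=np.array([np.cos(h),np.sin(h),0]); c=np.array([.570,.249,.050])
for n,d in(("upright outer near",.048),("upright outer far",-.048),("mouth if bearing",.090),("ring if 60mm",.090),("far collar inner",-.048),("grip centre if 60",.190)): print(n,proj(b,[c+d*u]).round(1))
E
python3 look.py pics/c7.png
```

```text
t 13.7333 [0.4006 0.2371 0.1017] [ 180.     0.  -174.9] F [6.06 0.67 0.96] 29.993324875831604
upright outer near [[307.7 181.7]]
upright outer far [[343.4 177.6]]
mouth if bearing [[291.7 183.6]]
ring if 60mm [[291.7 183.6]]
far collar inner [[343.4 177.6]]
grip centre if 60 [[252.5 188.1]]
```

View pics/c7.png

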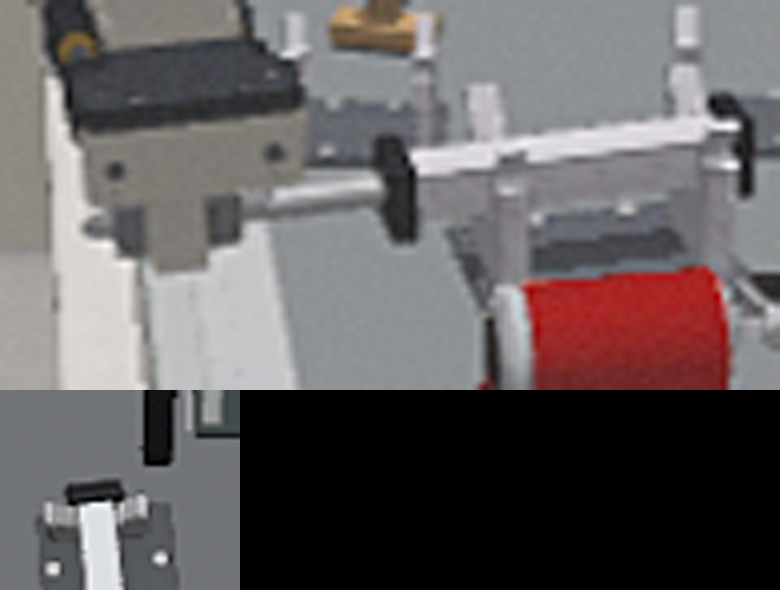

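The pull is under way with the far collar bearing on its upright. The mouth is at crop x≈380 and the grip edge at ≈245, so about 39 mm is drawn, and the 6.1 N reading gives about 37 mm. It needs about 22 mm more.

Request:
send_rows(
  deltas=[
    [[0.005, 0, 0], 0],
    [[0.01, 0, 0], 0],
    [[0.015, 0, 0], 0],
    [[0.019, 0, 0], 0],
    [[0.021, 0, 0], 0],
  ],
)

```text
clock: 14.15
tool_pos: [0.384, 0.2359, 0.1018]
orientation: [180.0, 0.0, -174.9]
force: [7.9, 1.2, 0.0]
opening: 0.0198
gripper_force: 30.0
```

Request:
send_rows(
  deltas=[
    [[0, 0, 0], 0],
    [[0, 0, 0], 0],
    [[0, 0, 0], 0],
    [[0, 0, 0], 0],
    [[0, 0, 0], 0],
  ],
)

```text
clock: 14.57
tool_pos: [0.3842, 0.2358, 0.1018]
orientation: [180.0, 0.0, -174.9]
force: [8.0, 0.7, -0.5]
opening: 0.0196
gripper_force: 30.0
```

```bash
cat > prof.py <<'E'
from h import *
F=[]
for i in range(4):
    b=ctrl.snapshot("side"); F.append(ctrl.get_obs()["force"])
ob=ctrl.get_obs(); print("t",ob["clock"],ob["tool_pos"].round(4),"F",np.mean(F,0).round(2),ob["gripper_force"])
g=b["color"].astype(int).mean(2).astype(int)
print("cols",list(range(258,302)))
for r in range(181,191): print(r,g[r,258:302].tolist())
E
python3 prof.py
```

```text
t 14.7667 [0.3842 0.2358 0.1018] F [7.58 1.25 0.63] 29.993867576122284
cols [258, 259, 260, 261, 262, 263, 264, 265, 266, 267, 268, 269, 270, 271, 272, 273, 274, 275, 276, 277, 278, 279, 280, 281, 282, 283, 284, 285, 286, 287, 288, 289, 290, 291, 292, 293, 294, 295, 296, 297, 298, 299, 300, 301]
181 [123, 121, 124, 123, 120, 122, 122, 123, 120, 124, 126, 121, 124, 126, 125, 119, 125, 144, 150, 152, 155, 154, 154, 153, 155, 155, 154, 153, 154, 154, 154, 155, 154, 160, 138, 92, 56, 51, 50, 45, 25, 202, 219, 189]
182 [121, 120, 120, 122, 121, 122, 122, 123, 122, 122, 123, 115, 117, 124, 120, 117, 126, 141, 144, 143, 143, 147, 145, 145, 145, 147, 151, 155, 151, 158, 166, 173, 174, 183, 208, 155, 40, 41, 44, 42, 32, 108, 124, 118]
183 [121, 122, 124, 124, 122, 123, 121, 124, 119, 119, 117, 125, 117, 120, 121, 118, 135, 147, 149, 149, 153, 154, 165, 172, 174, 182, 191, 200, 197, 198, 210, 213, 213, 210, 211, 160, 66, 41, 44, 43, 37, 119, 135, 135]
184 [120, 123, 127, 123, 126, 125, 121, 124, 128, 126, 118, 158, 134, 150, 166, 162, 181, 187, 194, 199, 196, 198, 210, 216, 214, 211, 201, 195,
[... 653 characters left out ...]
30, 134, 147, 156, 123, 70, 43, 44, 49, 49, 33, 116, 135, 129]
188 [119, 122, 78, 70, 86, 82, 84, 86, 98, 98, 93, 92, 105, 101, 100, 106, 119, 115, 110, 110, 121, 124, 122, 130, 145, 151, 150, 150, 149, 150, 149, 148, 147, 149, 157, 113, 53, 43, 50, 44, 35, 95, 130, 133]
189 [120, 130, 86, 70, 85, 84, 81, 81, 118, 126, 123, 136, 158, 162, 161, 177, 206, 195, 161, 148, 148, 150, 151, 150, 145, 147, 145, 146, 149, 145, 148, 147, 146, 147, 152, 129, 70, 39, 47, 44, 32, 104, 144, 149]
190 [120, 128, 88, 68, 82, 82, 81, 94, 197, 216, 212, 209, 206, 206, 204, 203, 201, 189, 157, 142, 146, 146, 145, 144, 146, 145, 147, 145, 145, 146, 148, 144, 145, 145, 146, 154, 109, 40, 43, 40, 31, 103, 142, 150]
```

The ring is not out yet: row 183 stays light up to the collar at column 293. About 24 px of rod shows, so roughly 47 mm is drawn. I'll go on in small steps until the dark ring appears.

Request:
send_rows(
  deltas=[
    [[0.003, 0, 0], 0],
    [[0.006, 0, 0], 0],
    [[0.009, 0, 0], 0],
    [[0.01, 0, 0], 0],
    [[0.01, 0, 0], 0],
  ],
)

```text
clock: 15.18
tool_pos: [0.3761, 0.2352, 0.1018]
orientation: [180.0, 0.0, -174.9]
force: [8.8, 1.1, 0.5]
opening: 0.0198
gripper_force: 30.0
```

```bash
sed -i 's/range(181,191)/range(182,188)/; s/258/264/g; s/302/298/g' prof.py; python3 prof.py
```

```text
t 15.3833 [0.3763 0.2352 0.1018] F [8.   0.73 0.42] 29.994724988937378
cols [264, 265, 266, 267, 268, 269, 270, 271, 272, 273, 274, 275, 276, 277, 278, 279, 280, 281, 282, 283, 284, 285, 286, 287, 288, 289, 290, 291, 292, 293, 294, 295, 296, 297]
182 [124, 126, 109, 116, 123, 119, 110, 166, 196, 206, 168, 139, 143, 143, 145, 146, 145, 146, 149, 148, 151, 153, 154, 159, 170, 182, 151, 73, 184, 159, 42, 40, 48, 47]
183 [121, 120, 118, 120, 117, 120, 115, 162, 196, 202, 181, 151, 149, 152, 152, 155, 169, 175, 181, 181, 194, 198, 199, 201, 211, 221, 187, 93, 146, 140, 71, 42, 47, 45]
184 [120, 123, 139, 133, 128, 141, 150, 184, 195, 195, 186, 181, 194, 198, 199, 200, 210, 217, 216, 209, 199, 194, 179, 166, 163, 163, 144, 82, 71, 122, 88, 40, 45, 47]
185 [133, 140, 148, 161, 191, 203, 199, 196, 207, 214, 215, 209, 203, 193, 182, 167, 160, 157, 153, 151, 146, 141, 136, 130, 127, 122, 120, 76, 56, 90, 68, 45, 49, 46]
186 [146, 143, 135, 195, 208, 195, 184, 170, 160, 156, 153, 150, 142, 140, 138, 131, 129, 118, 112, 107, 104, 102, 98, 98, 102, 98, 106, 84, 70, 68, 57, 43, 46, 49]
187 [123, 121, 117, 141, 147, 144, 136, 130, 124, 118, 109, 105, 106, 102, 99, 100, 100, 102, 103, 103, 111, 121, 126, 122, 132, 135, 147, 160, 130, 74, 43, 49, 48, 44]
```

The dark ring is now out: rows 183–185 are dark at columns 290.5–292.5, with the mouth at about 293.4. It was hidden at tool x=0.3842 and fully out at 0.3763, so the extension now is 62–66 mm. Easing back 3.5 mm puts it at about 60 mm.

Request:
send_rows(
  deltas=[
    [[-0.002, 0, 0], 0],
    [[-0.0044, 0, 0], 0],
    [[-0.0044, 0, 0], 0],
    [[-0.0044, 0, 0], 0],
    [[-0.0044, 0, 0], 0],
  ],
)

```text
clock: 15.8
tool_pos: [0.3799, 0.2355, 0.1018]
orientation: [180.0, 0.0, -174.9]
force: [8.1, 0.5, -0.3]
opening: 0.02
gripper_force: 30.0
```

Request:
send_rows(
  deltas=[
    [[0, 0, 0], 0],
    [[0, 0, 0], 0],
    [[0, 0, 0], 0],
    [[0, 0, 0], 0],
    [[0, 0, 0], 0],
  ],
)

```text
clock: 16.22
tool_pos: [0.3799, 0.2356, 0.1018]
orientation: [180.0, 0.1, -174.9]
force: [8.6, 1.1, -0.0]
opening: 0.0196
gripper_force: 30.0
```

```bash
python3 prof.py; python3 look.py pics/c8.png
```

```text
t 16.4167 [0.3799 0.2356 0.1018] F [8.47 1.2  0.28] 29.99517470598221
cols [264, 265, 266, 267, 268, 269, 270, 271, 272, 273, 274, 275, 276, 277, 278, 279, 280, 281, 282, 283, 284, 285, 286, 287, 288, 289, 290, 291, 292, 293, 294, 295, 296, 297]
182 [120, 121, 122, 114, 113, 122, 121, 114, 127, 191, 174, 140, 144, 145, 145, 146, 146, 146, 151, 147, 154, 153, 152, 156, 170, 175, 184, 164, 93, 46, 47, 42, 48, 46]
183 [121, 121, 121, 116, 115, 120, 119, 120, 139, 189, 182, 152, 146, 151, 152, 157, 167, 175, 180, 184, 194, 200, 201, 201, 211, 217, 216, 215, 157, 69, 59, 45, 48, 48]
184 [121, 124, 125, 121, 130, 145, 141, 153, 190, 200, 187, 179, 194, 199, 199, 201, 210, 216, 216, 208, 200, 191, 180, 167, 160, 159, 153, 158, 110, 78, 64, 44, 45, 42]
185 [131, 136, 133, 142, 184, 202, 203, 201, 208, 216, 214, 207, 200, 194, 182, 167, 159, 157, 152, 150, 146, 139, 136, 129, 125, 122, 114, 114, 83, 51, 50, 49, 47, 48]
186 [136, 145, 141, 133, 119, 176, 185, 168, 160, 154, 155, 149, 145, 143, 134, 132, 126, 119, 113, 105, 102, 101, 98, 95, 98, 98, 103, 105, 83, 49, 48, 43, 48, 43]
187 [115, 124, 119, 117, 114, 132, 138, 131, 121, 118, 105, 107, 103, 101, 98, 97, 101, 99, 104, 101, 109, 121, 127, 123, 132, 135, 147, 158, 129, 78, 45, 50, 49, 47]
t 16.6667 [0.3799 0.2355 0.1018] [ 180.     0.  -174.9] F [8.53 1.16 0.3 ] 29.995198845863342
upright outer near [[307.7 181.7]]
upright outer far [[343.4 177.6]]
mouth if bearing [[291.7 183.6]]
ring if 60mm [[291.7 183.6]]
far collar inner [[343.4 177.6]]
grip centre if 60 [[252.5 188.1]]
```

View pics/c8.png

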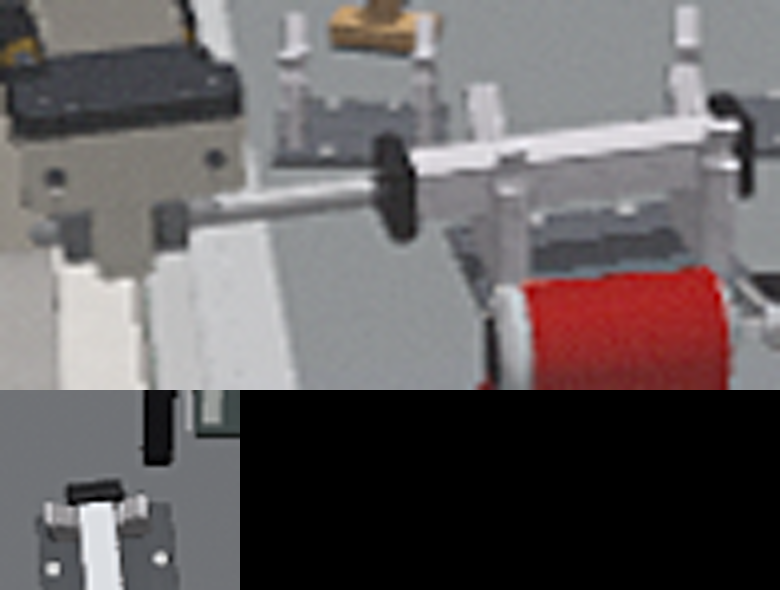

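The final view shows the grip still held (fingers at crop (130,235)), the barrel in both notches and the far collar on its upright. The rod now turns dark about 1 px before the mouth, at columns 292–293, so the ring is at the mouth with about 8.5 N of pull. I'm handing it in.

```bash
python3 -c "
from plant import ctrl
print(ctrl.close_job())"
```

```text
the job is handed in; nothing more can be done
None
```

I handed the job in at about 17 s with the barrel lying in both notches of the largest holder and the grip still held; the dark ring is at the barrel's mouth (about 60 mm drawn by the pictures, about 8.5 N of pull), and no verdict came back.

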